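# Swap the rod antenna in its clamp stand and hold the new one for tightening

## Robot

A 6-joint arm with a two-finger parallel gripper is mounted at the origin on the work surface. World frame = base frame: x ahead of the robot, y to its left, z up, the work surface at z = 0. Lengths are in m, angles in rad, forces in N, time in s.
With the tool pointing down it reaches from about 0.3 to 0.75 m from the base axis. Payload 8.5 kg.
Tool frame: the origin (TCP) lies on the centre line of the jaws, within the pads' length; the fingertips stand r.nose_length ahead of it and the grasp point (between the pads) lies 6 mm ahead of it (r.nose_length is the distance from the TCP to the fingertips, in m); z points along the fingers, y is the line along which they close (so a half turn about z gives the same grasp; the last joint's range is limited). The gripper opens to 88 mm and grips with 3 to 60 N. Pads are 18 mm wide; open, the fingers measure 123 mm over their backs; the gripper's body (75 mm by 187 mm) begins 45 mm behind the grasp point.
Start: joints at [1.063, 0.381, 1.297, -0, 1.464, -0.215], TCP at [0.159, 0.527, 0.264] pointing down, gripper open.
Joint ranges: [-3.11, 3.11], [-0.89, 2.33], [0.22, 2.48], [-1.42, 4.56], [0.17, 2.85], [-2.88, 2.88]. Speed limits (rad/s): [2.39, 2.39, 3.14, 3.14, 3.14, 3.14].

## Interface

Orientations are given as a 3x3 rotation matrix whose columns are the frame's x, y, z axes.
In Python, from rig import r, vision, readout gives the robot as it stands (r), with the cameras (vision) and the readings (readout).
- The arm moves only by the tool drive_effector, called after ">>>" as name(argument=value, ...), one argument or row to a line, values as JSON. Schema: {"type":"object","properties":{"ticks":{"type":"array","items":{"type":"array","prefixItems":[{"type":"array","items":{"type":"number"},"minItems":3,"maxItems":3},{"type":"number"},{"type":"number"}],"minItems":3,"maxItems":3},"minItems":1,"maxItems":12},"squeeze":{"type":"number"},"only":{"type":"string"},"quiet":{"type":"boolean"},"lines":{"type":"string"}},"required":["ticks"],"additionalProperties":false}. ticks is a list of rows, 1 to 12 of them, each written [[dx, dy, dz], turn, opening]: dx, dy, dz in a scale on which 1.0 is 0.75 m, then a turn about the tool's z in parts of the range, where 1.0 means pi rad, then the opening from 0.0 (shut) to 1.0 (fully open); each row shifts and turns the commanded pose from where the row before left it, along the tool's axes as they then stand; what a row does not reach is not made up. A row lasts 1/10 s, in which the tool goes at most 0.05 m and 0.15 rad, less where a joint would pass 70% of its speed; a pose out of reach is approached as far as the arm can. The fingers move at their own pace and stop on an object; squeeze is the grip in N (left out, the last holds). Time passes only in rows, so rows that do not move let the fingers close. The tool returns the time, the measured TCP pose, the force, the opening and the grip force at its end. only (a regular expression) keeps the lines of the reply that match it, lines (a string "A,B") keeps lines A to B, and quiet returns only ok. Shift and turn numbers lie between -1 and 1, and a call with a number outside is refused. Input that does not fit is refused with a message, and nothing moves.
- readout.read_state(): the state, without advancing time (a new reading comes with each control period).
- vision.read_camera(name): name is "scene" or "top" or "wrist"; returns the picture (480x640x3 uint8, red, green, blue); there is no depth.
- vision.get_calibration(name): a dict with "K" (3x3 intrinsics, pixels), "eye" and "rotation" of the camera in the world; the wrist camera has in their place "hand_eye" (4x4, takes a point from camera to tool coordinates, whose origin is the TCP and whose axes are the flange's). Camera axes: x right, y down, z forward; pixel columns grow to the right and rows downward; lengths in m; the calibration is good to about 2 mm. A picture is of the moment at which its call begins: read the wrist's pose just before it. get_calibration takes no time and is no camera call.
- r.hand_in(): hands the job in; it is judged then, once.
The state is a dict: "clock": time; "q": joint angles; "joint_vel": joint speeds; "tau": joint torques, N m; "position": TCP position; "ee_rot": TCP orientation; "contact_force": force on the tool from outside, world axes, zero at the start; "torque": the same for the moment, N m; "finger_gap": opening from 0.0 (shut) to 1.0 (fully open); "grasp_force": force on a finger pad.
Only numpy, scipy, OpenCV 4.12 (cv2) and the standard library are available. Lean on these libraries where they do the work, as an engineer would, in place of code of your own. Each camera call takes 0.05 s, during which the arm holds its last target. There are 200 camera calls.

## Task

Swap the antenna in the small clamp stand: draw the old stick antenna up out of its two slack ring clamps and stand it on its foot, upright, in an empty cell of the divided crate. Then take the new, thicker rod antenna from the crate and lower it, metal connector first, through the upper ring and then the lower one, until the whole connector is out below the lower ring with its end still clear of the stand's foot plate; finish while holding it still there, so that a colleague can screw on the lead and tighten the clamps. Do not drop either antenna, and leave the can and the jar in their cells and the router and the screwdriver where they are.

Things in the scene. Friction and masses are not known exactly. Their poses are not given: they have to be found in the camera images.
- new_antenna: New antenna: straight black rod 18 mm in diameter, 164 mm long, top slightly tapered; its lowest 20 mm is a steel connector 16 mm in diameter with a chamfered end. About 0.11 kg. Stands loose and upright in a cell of the crate, foot on the cell floor. Origin at the centre of the foot (the connector's flat end), z along the rod to its top.
- old_antenna: Old antenna: black stick 184 mm long; steel connector 16 mm in diameter up to 20 mm, sleeve 18 mm in diameter up to 50 mm, taper to 70 mm, then a stick 13 mm in diameter to the top. About 0.08 kg. Stands loose in both rings of the stand, foot on the foot plate. Origin at the centre of the foot, z along the stick to its top.
- stand: Antenna stand, fixed: steel foot plate 150 (x) x 110 (y) x 8 mm; square post 24 mm wide at x = -50 mm, 144 mm high (the highest part); two aluminium ring clamps one above the other on arms along x from the post, common vertical axis at x = +30 mm, y = 0; clamp ears reach to x = +62 mm. Origin at the centre of the plate's underside, on the table; z up.
- upper_ring (a point): Centre of the upper ring clamp's bore: bore 24 mm in diameter, ring 33 mm outside, 14 mm tall (7 mm above and below this point), vertical axis; 133 mm above the table.
- lower_ring (a point): Centre of the lower ring clamp's bore: the same size, straight below the upper ring, 77 mm above the table (so its underside is 62 mm above the foot plate).
- crate: Divided plywood crate, open on top, fixed: 92 (x) x 180 (y) x 100 mm high, walls and floor 4 mm. Two by four cells, 40 mm square inside, centred at x = -22, +22 mm and y = -66, -22, +22, +66 mm. Three hold the new antenna, the spray can and the screw jar, one each; five are empty. Origin at the centre of its underside, on the table; z up.
- spray_can: Small spray can, 33 mm in diameter, 110 mm tall, standing in a cell of the crate. Origin at the centre of its underside.
- screw_jar: Small clear jar with a grey lid, 34 mm in diameter, 75 mm tall, standing in a cell of the crate. Origin at the centre of its underside.
- router: Black router 120 (x) x 190 (y) x 29 mm high on the table with two thin antennas up to 175 mm above the table. Origin at the centre of its underside.
- screwdriver: Screwdriver, 190 mm long, lying on the table between the stand and the crate, along its x axis. Origin under its middle, at the table.

How it is judged:
On the way, in this order (a step that is already met when the one before it is completed fails the run):
1. the old antenna stands upright in an empty cell of the crate, let go (((x of old_antenna in the frame of crate between 0.001 and 0.043 m and y of old_antenna in the frame of crate between -0.087 and -0.045 m) or (x of old_antenna in the frame of crate between 0.001 and 0.043 m and y of old_antenna in the frame of crate between -0.043 and -0.001 m) or (x of old_antenna in the frame of crate between 0.001 and 0.043 m and y of old_antenna in the frame of crate between 0.001 and 0.043 m) or (x of old_antenna in the frame of crate between -0.043 and -0.001 m and y of old_antenna in the frame of crate between 0.001 and 0.043 m) or (x of old_antenna in the frame of crate between -0.043 and -0.001 m and y of old_antenna in the frame of crate between 0.045 and 0.087 m)) and z of old_antenna in the frame of crate below 0.015 m and angle between old_antenna's own z axis and vertical below 0.4 rad and contact force between the fingers and old_antenna below 0.1 N), for 0.2 s.
2. the new antenna's connector end has passed down through the upper ring (horizontal distance between new_antenna and lower_ring below 0.01 m and angle between the z axis of new_antenna and the z axis of stand, either way round below 0.1 rad and z of new_antenna in the frame of upper_ring below -0.01 m), for 0.1 s.
At the end, for the whole second after the job is handed in: Old antenna let go, its foot on an empty cell's floor, leaning under 0.40 rad. New antenna still and gripped (over 2 N), down through both rings (foot within 10 mm of their axis, rod within 0.10 rad), its foot 26 to 66 mm below the lower ring's centre: connector out, end off the plate (all of step 1 and horizontal distance between new_antenna and lower_ring below 0.01 m and angle between the z axis of new_antenna and the z axis of stand, either way round below 0.1 rad and z of new_antenna in the frame of lower_ring between -0.066 and -0.026 m and contact force between the fingers and new_antenna above 2 N and linear speed of new_antenna below 0.02 m/s); the arm keeps its last pose, push and grip.
It fails at once if an antenna is dropped (out of the fingers with its foot more than 25 mm up) ((height (world z) of old_antenna above 0.035 m and contact force between the fingers and old_antenna below 0.02 N) or (height (world z) of new_antenna above 0.035 m and contact force between the fingers and new_antenna below 0.02 N)).
It fails at once if the spray can or the screw jar is taken from its cell or knocked over (distance of any of spray_can, screw_jar from where it was at the start of the episode above 0.03 m or angle between any of spray_can, screw_jar's own z axis and vertical above 0.5 rad).
It fails at once if the router or the screwdriver is shifted by more than 30 mm (distance of any of router, screwdriver from where it was at the start of the episode above 0.03 m).
It also fails if it takes over 72 s, if anything falls off the work surface, if the arm or the gripper's body presses on something with over 40 N, if the wrist force passes 120 N, or if a joint passes its speed limit or range.

## Working session

There is one attempt and no reset: what is moved stays moved. The work goes in short steps, Python scripts to look and compute and a tool call to move; the robot and the scene stay as the last step left them, time stands still between calls to the robot, and variables do not carry over. Pictures are saved under pics/ and viewed, at most 11 in all, crops included, and the job is handed in when it is done.

```bash
ls; mkdir -p pics
```

Run:
```python
from rig import r, vision, readout
import cv2, numpy as np
np.set_printoptions(precision=4,suppress=True)
s=readout.read_state();print(s['clock'],s['position'],s['ee_rot'],s['finger_gap'],r.nose_length)
for n in ['scene','top','wrist']:
    c=vision.get_calibration(n);print(n,c)
    im=vision.read_camera(n);cv2.imwrite(f'pics/{n}0.png',im[:,:,::-1])
```

```text
pics
rig.py
0.0 [0.1586 0.5264 0.2632] [[-0.9574  0.2886 -0.0006]
 [ 0.2886  0.9574 -0.0012]
 [ 0.0003 -0.0014 -1.    ]] 0.9987313141495551 0.025
scene {'K': array([[454.9917,   0.    , 322.6524],
       [  0.    , 454.9917, 243.0131],
       [  0.    ,   0.    ,   1.    ]]), 'eye': array([ 1.0157, -0.1583,  0.715 ]), 'rotation': array([[ 0.3426,  0.7698, -0.5385],
       [ 0.9395, -0.2852,  0.1899],
       [-0.0074, -0.571 , -0.8209]])}
top {'K': array([[470.5937,   0.    , 322.2368],
       [  0.    , 470.5937, 239.1181],
       [  0.    ,   0.    ,   1.    ]]), 'eye': array([0.5499, 0.0028, 0.8554]), 'rotation': array([[-0.0199, -0.9914,  0.1292],
       [-0.9996,  0.0172, -0.0222],
       [ 0.0198, -0.1296, -0.9914]])}
wrist {'K': array([[347.3009,   0.    , 317.9314],
       [  0.    , 347.3009, 234.9786],
       [  0.    ,   0.    ,   1.    ]]), 'hand_eye': array([[ 0.    , -0.9598, -0.2807,  0.0725],
       [ 1.    ,  0.0001, -0.0002, -0.0005],
       [ 0.0003, -0.2807,  0.9598, -0.1208],
       [ 0.    ,  0.    ,  0.    ,  1.    ]])}
```

View pics/scene0.png

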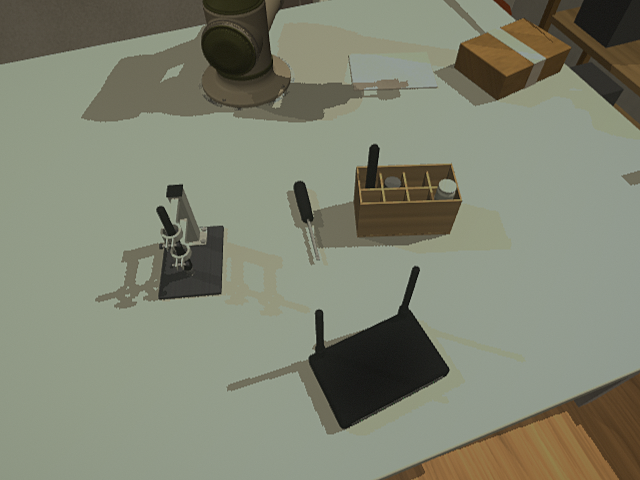

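View pics/top0.png

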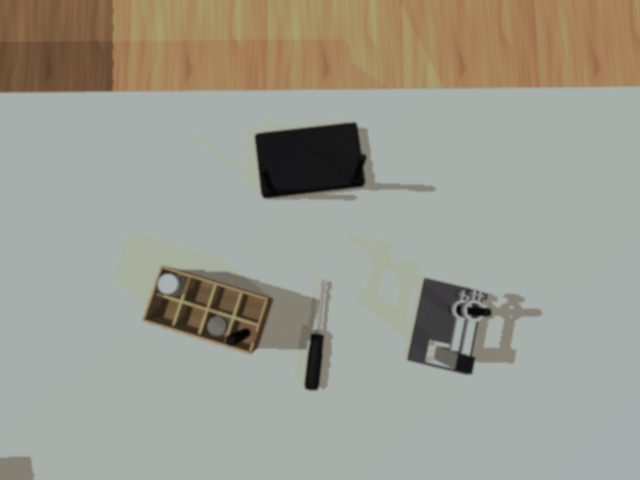

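Run:
```python
import cv2, numpy as np
S=cv2.imread('pics/scene0.png');T=cv2.imread('pics/top0.png')
f=lambda im,x,y:cv2.resize(im[y:y+75,x:x+100],(400,300),interpolation=cv2.INTER_CUBIC)
# scene crops at 100x75 offsets tall: stand 140..240 x 175..; use 133x100 at 3x
g=lambda im,x,y:cv2.resize(im[y:y+100,x:x+133],(400,300),interpolation=cv2.INTER_CUBIC)
h=lambda im,x,y:cv2.resize(im[y:y+125,x:x+167],(400,300),interpolation=cv2.INTER_CUBIC)
c=np.vstack([np.hstack([h(S,110,180),g(S,345,140)]),np.hstack([g(T,390,275),g(T,140,260)])])
cv2.imwrite('pics/comp.png',cv2.convertScaleAbs(c,alpha=1.4,beta=10))
```

```text
(no output)
```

View pics/comp.png

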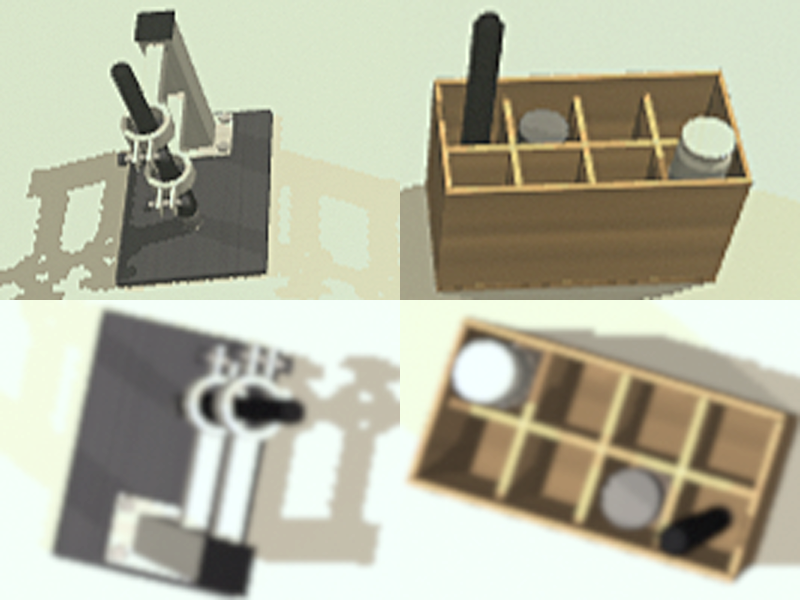

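Create h.py:
```python
import numpy as np, cv2
from rig import r, vision, readout
from scipy.optimize import least_squares
np.set_printoptions(precision=4,suppress=True)
def cam(n,s=None):
    c=vision.get_calibration(n)
    if n=='wrist':
        s=s or readout.read_state();H=np.array(c['hand_eye']);R=np.array(s['ee_rot'])
        return c['K'],R@H[:3,3]+s['position'],R@H[:3,:3]
    return c['K'],np.array(c['eye']),np.array(c['rotation'])
def proj(C,P):
    K,e,R=C;p=(np.atleast_2d(P)-e)@R@K.T;return p[:,:2]/p[:,2:]
def tri(*obs):  # (C,uv)...
    f=lambda X:np.concatenate([proj(C,X)[0]-uv for C,uv in obs])
    o=least_squares(f,[.5,0,.1]);return o.x,np.abs(o.fun).max()
def fit(obs,x0,bias=False): # obs: (C,[(local,uv)..]) -> x,y,yaw
    def W(v,P):
        c,s=np.cos(v[2]),np.sin(v[2]);P=np.atleast_2d(P)
        return np.c_[v[0]+c*P[:,0]-s*P[:,1],v[1]+s*P[:,0]+c*P[:,1],P[:,2]]
    f=lambda v:np.concatenate([(proj(C,W(v,[a for a,_ in L]))-[b for _,b in L]).ravel() for C,L in obs])
    o=least_squares(f,x0,loss='soft_l1');return o.x,f(o.x),W
```

Create a.py:
```python
from h import *
S=cam('scene');T=cam('top')
print('upper ring',tri((S,(171.4,231.5)),(T,(475.7,310.7))))
print('lower ring',tri((S,(180.1,250.1)),(T,(461,310))))
print('old top',tri((S,(160.9,209.2)),(T,(487.3,311.7))))
print('new top',tri((S,(374.7,146)),(T,(232,340))))
for a,b in zip([(356.7,166.7),(451.7,164),(461,201),(360.7,203.3)],[(251.7,353.3),(143.3,320),(161.7,266.7),(272.3,297.3)]): print('rim',tri((S,a),(T,b)))
m=.046;n=.09
v,e,W=fit([(S,[((-m,-n,.1),(356.7,166.7)),((-m,n,.1),(451.7,164)),((m,n,.1),(461,201)),((m,-n,.1),(360.7,203.3))]),
 (T,[((-m,-n,.1),(251.7,353.3)),((-m,n,.1),(143.3,320)),((m,n,.1),(161.7,266.7)),((m,-n,.1),(272.3,297.3))])],[.45,.2,0.2])
print('crate',v,e); print('cells',W(v,[(-.022,-.066,0),(-.022,.066,0),(-.022,.022,0)]))
v,e,W=fit([(S,[((.075,.055,.008),(221.5,293.6)),((.075,-.055,.008),(158.9,298.2)),((-.075,.055,.008),(223.6,226.8)),((.03,0,.133),(171.4,232)),((.03,0,.077),(180.1,250.1))]),
 (T,[((.075,.055,.008),(424.3,279)),((-.075,.055,.008),(407.7,359.3)),((.03,0,.133),(475.7,310.7)),((.03,0,.077),(461,310))])],[.45,-.25,-.2])
print('stand',v,e);print('ring',W(v,[.03,0,.133]))
```

```bash
python3 a.py
```

```text
upper ring (array([ 0.5301, -0.2431,  0.135 ]), np.float64(1.242290417568853))
lower ring (array([ 0.5297, -0.2408,  0.0798]), np.float64(0.6663870574052453))
old top (array([ 0.5297, -0.2419,  0.1898]), np.float64(0.382148219910988))
new top (array([0.4969, 0.1202, 0.168 ]), np.float64(0.8766519772010497))
rim (array([0.4706, 0.1012, 0.0994]), np.float64(1.0221941535540964))
rim (array([0.5255, 0.2713, 0.0983]), np.float64(0.7729646601222271))
rim (array([0.609 , 0.245 , 0.0952]), np.float64(0.3020005439682336))
rim (array([0.5577, 0.07  , 0.1041]), np.float64(2.3703083131347853))
crate [ 0.541   0.1715 -0.3137] [-1.81   -0.4092 -0.7021 -0.7239  0.3313  0.0478 -1.7869  1.0858 -0.1014
  0.4264 -0.9739  0.0463  0.1575 -2.5674 -2.8254 -0.2772]
cells [[0.4997 0.1155 0.    ]
 [0.5405 0.241  0.    ]
 [0.5269 0.1992 0.    ]]
stand [ 0.5016 -0.234  -0.2528] [-0.8778 -1.7689 -1.4316 -0.7917 -0.6078 -2.4102  0.2183  0.0807  0.789
  1.5481  0.2712 -1.8545 -0.3375  0.762  -2.7307 -0.5392  0.4928 -0.521 ]
ring [[ 0.5306 -0.2415  0.133 ]]
```

The manual's scale: shifts go in shares of 0.75 m and turns go in shares of pi rad. Converting my numbers, -0.035 m is -0.0467, -0.032 m is -0.0427.

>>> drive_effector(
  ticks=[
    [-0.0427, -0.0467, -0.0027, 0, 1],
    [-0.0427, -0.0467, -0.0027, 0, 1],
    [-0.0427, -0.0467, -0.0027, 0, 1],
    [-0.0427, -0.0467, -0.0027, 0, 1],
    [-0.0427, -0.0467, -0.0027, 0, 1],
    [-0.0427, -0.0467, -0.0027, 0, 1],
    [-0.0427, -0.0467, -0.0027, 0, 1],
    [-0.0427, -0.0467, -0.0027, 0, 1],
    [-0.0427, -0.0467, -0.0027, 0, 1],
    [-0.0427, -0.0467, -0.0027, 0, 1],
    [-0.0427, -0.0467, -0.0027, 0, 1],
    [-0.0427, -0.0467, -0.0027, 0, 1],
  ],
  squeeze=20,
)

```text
refused: ticks[0]: [-0.0427, -0.0467, -0.0027, 0, 1] is too long (schema: maxItems 3). Nothing was moved.
```

Nothing moved. I misread the format; it is rows with the three-number parts in brackets of their own. Resending.

>>> drive_effector(
  ticks=[
    [[-0.0427, -0.0467, -0.0027], 0, 1],
    [[-0.0427, -0.0467, -0.0027], 0, 1],
    [[-0.0427, -0.0467, -0.0027], 0, 1],
    [[-0.0427, -0.0467, -0.0027], 0, 1],
    [[-0.0427, -0.0467, -0.0027], 0, 1],
    [[-0.0427, -0.0467, -0.0027], 0, 1],
    [[-0.0427, -0.0467, -0.0027], 0, 1],
    [[-0.0427, -0.0467, -0.0027], 0, 1],
    [[-0.0427, -0.0467, -0.0027], 0, 1],
    [[-0.0427, -0.0467, -0.0027], 0, 1],
    [[-0.0427, -0.0467, -0.0027], 0, 1],
    [[-0.0427, -0.0467, -0.0027], 0, 1],
  ],
  squeeze=20,
)

```text
clock: 1.35
position: [0.4055, 0.0116, 0.2879]
ee_rot: [[-0.957, 0.289, 0.0], [0.289, 0.957, 0.0], [-0.0, 0.0, -1.0]]
contact_force: [1.1, 0.6, 0.3]
finger_gap: 1.003
grasp_force: 0.0
```

>>> drive_effector(
  ticks=[
    [[-0.0427, -0.0467, -0.0027], 0, 1],
    [[-0.0427, -0.0467, -0.0027], 0, 1],
    [[-0.0427, -0.0467, -0.0027], 0, 1],
    [[-0.0427, -0.0467, -0.0027], 0, 1],
    [[-0.0427, -0.0467, -0.0027], 0, 1],
    [[-0.0427, -0.0467, -0.0027], 0, 1],
    [[0, 0, 0], 0, 1],
    [[0, 0, 0], 0, 1],
  ],
)

```text
clock: 2.15
position: [0.5283, -0.2434, 0.2988]
ee_rot: [[-0.957, 0.29, -0.001], [0.29, 0.957, 0.001], [0.002, 0.001, -1.0]]
contact_force: [0.3, -0.0, 0.1]
finger_gap: 0.998
grasp_force: 0.0
```

Create snap.py:
```python
from h import *
import sys,json
s=readout.read_state();im=vision.read_camera('wrist')[:,:,::-1]
cv2.imwrite(f'pics/{sys.argv[1]}.png',im)
json.dump({'position':list(map(float,s['position'])),'ee_rot':np.array(s['ee_rot']).tolist()},open(sys.argv[1]+'.json','w'))
print(s['clock'],s['position'],s['ee_rot'],s['q'],s['finger_gap'])
```

```bash
python3 snap.py w1
```

```text
2.15 [ 0.5283 -0.2434  0.2988] [[-0.9571  0.2897 -0.0013]
 [ 0.2897  0.9571  0.0012]
 [ 0.0015  0.0007 -1.    ]] [-0.6351  0.4171  1.1372  0.0002  1.5889 -1.912 ] 0.9983788627425361
```

View pics/w1.png

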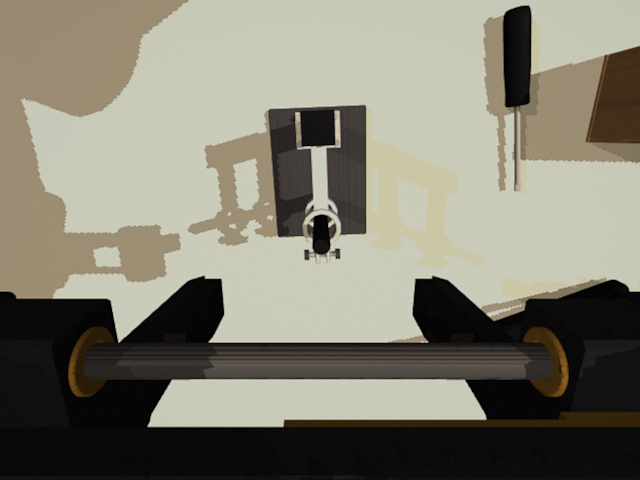

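Run:
```python
from h import *;import json
w=json.load(open('w1.json'));C=cam('wrist',w);S=cam('scene');T=cam('top')
print('proj top,ring,lring',proj(C,[[.5297,-.2419,.192],[.5304,-.2418,.14],[.5304,-.2418,.133]]))
print('ring 3view',tri((S,(171.4,230.8)),(T,(475.7,310.7)),(C,(322,224))))
print('oldtop 3view',tri((S,(160.9,209.2)),(T,(487.3,311.7)),(C,(321,242))))
im=cv2.imread('pics/w1.png')[180:280,255:388]
cv2.imwrite('pics/w1c.png',cv2.convertScaleAbs(cv2.resize(im,(800,600),interpolation=cv2.INTER_CUBIC),alpha=1.3,beta=20))
```

```text
proj top,ring,lring [[321.2906 244.7709]
 [321.0367 226.3842]
 [320.9622 224.2863]]
ring 3view (array([ 0.5297, -0.2414,  0.1367]), np.float64(1.925787055014382))
oldtop 3view (array([ 0.5289, -0.2419,  0.1887]), np.float64(0.6193518817337917))
```

View pics/w1c.png

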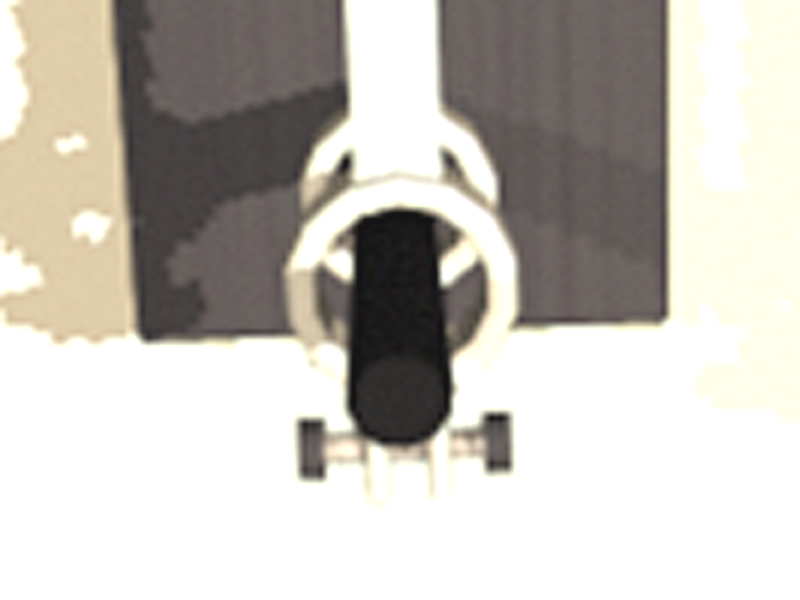

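To row units: 0.041 m is 0.0547, 0.002 m is 0.0027.

>>> drive_effector(
  ticks=[
    [[-0.0013, 0.0027, 0.0547], 0, 1],
    [[0, 0, 0.0547], 0, 1],
    [[0, 0, 0.0547], 0, 1],
    [[0, 0, 0], 0, 1],
    [[0, 0, 0], 0, 0],
    [[0, 0, 0], 0, 0],
    [[0, 0, 0], 0, 0],
    [[0, 0, 0], 0, 0],
    [[0, 0, 0], 0, 0],
    [[0, 0, 0], 0, 0],
  ],
  squeeze=20,
)

```text
clock: 3.2
position: [0.5299, -0.2413, 0.1771]
ee_rot: [[-0.957, 0.289, 0.0], [0.289, 0.957, -0.0], [-0.0, -0.0, -1.0]]
contact_force: [-0.1, 0.2, 0.1]
finger_gap: 0.478
grasp_force: 0.0
```

>>> drive_effector(
  ticks=[
    [[0, 0, 0], 0, 0],
    [[0, 0, 0], 0, 0],
    [[0, 0, 0], 0, 0],
    [[0, 0, 0], 0, 0],
    [[0, 0, 0], 0, 0],
    [[0, 0, 0], 0, 0],
    [[0, 0, 0], 0, 0],
  ],
  squeeze=20,
)

```text
clock: 3.9
position: [0.5299, -0.2412, 0.1767]
ee_rot: [[-0.957, 0.289, -0.0], [0.289, 0.957, -0.0], [0.0, -0.0, -1.0]]
contact_force: [-1.0, 0.0, -1.0]
finger_gap: 0.132
grasp_force: 20.0
```

To row units: -0.02 m is -0.0267, -0.01 m is -0.0133.

>>> drive_effector(
  ticks=[
    [[0, 0, -0.0133], 0, 0],
    [[0, 0, -0.02], 0, 0],
    [[0, 0, -0.0267], 0, 0],
    [[0, 0, -0.0267], 0, 0],
    [[0, 0, -0.0267], 0, 0],
    [[0, 0, -0.0267], 0, 0],
    [[0, 0, -0.0267], 0, 0],
    [[0, 0, -0.0267], 0, 0],
    [[0, 0, -0.02], 0, 0],
    [[0, 0, 0], 0, 0],
  ],
)

```text
clock: 4.9
position: [0.5302, -0.2414, 0.3394]
ee_rot: [[-0.957, 0.289, 0.004], [0.289, 0.957, -0.003], [-0.004, -0.002, -1.0]]
contact_force: [0.1, -0.1, -1.4]
finger_gap: 0.129
grasp_force: 20.0
```

Run:
```python
from h import *
s=readout.read_state();R=s['ee_rot'];p=np.array(s['position'])
print(s['q'])
for t in [(.5405,.241),(.5269,.1992)]: print(R.T@(np.array([*t,p[2]])-p))
for n in ['scene','top','wrist']: cv2.imwrite(f'pics/{n}2.png',vision.read_camera(n)[:,:,::-1])
```

```text
[-0.6303  0.3995  1.0518  0.      1.6857 -1.9084]
[ 0.1293  0.4648 -0.0013]
[ 0.1303  0.4209 -0.0012]
```

To row units: 0.0388 m is 0.0517, 0.0108 m is 0.0144.

>>> drive_effector(
  ticks=[
    [[0.0144, 0.0517, -0.0133], 0, 0],
    [[0.0144, 0.0517, -0.0133], 0, 0],
    [[0.0144, 0.0517, 0], 0, 0],
    [[0.0144, 0.0517, 0], 0, 0],
    [[0.0144, 0.0517, 0], 0, 0],
    [[0.0144, 0.0517, 0], 0, 0],
    [[0.0144, 0.0517, 0], 0, 0],
    [[0.0144, 0.0517, 0], 0, 0],
    [[0.0144, 0.0517, 0], 0, 0],
    [[0.0144, 0.0517, 0], 0, 0],
    [[0.0144, 0.0517, 0], 0, 0],
    [[0.0144, 0.0517, 0], 0, 0],
  ],
)

```text
clock: 6.25
position: [0.5398, 0.2436, 0.3557]
ee_rot: [[-0.957, 0.289, -0.002], [0.289, 0.957, -0.0], [0.002, -0.001, -1.0]]
contact_force: [1.4, 0.9, -0.6]
finger_gap: 0.131
grasp_force: 20.0
```

>>> drive_effector(
  ticks=[
    [[0, 0, 0], 0, 0],
    [[0, 0, 0], 0, 0],
  ],
)

```text
clock: 6.45
position: [0.54, 0.2424, 0.3557]
ee_rot: [[-0.958, 0.287, -0.002], [0.287, 0.958, -0.001], [0.002, -0.001, -1.0]]
contact_force: [-0.4, -0.2, -0.7]
finger_gap: 0.127
grasp_force: 20.0
```

```bash
python3 - <<'E'
from h import *
for n in ['scene','top']: cv2.imwrite(f'pics/{n}3.png',vision.read_camera(n)[:,:,::-1])
S=cv2.imread('pics/scene3.png');T=cv2.imread('pics/top3.png')
s=readout.read_state();p=np.array(s['position']);z=np.array(s['ee_rot'])[:,2]
for n in ['scene','top']: print(proj(cam(n),[p+z*.17,p]))
g=lambda im,x,y:cv2.resize(im[y:y+200,x:x+133],(400,600),interpolation=cv2.INTER_CUBIC)
cv2.imwrite('pics/c3.png',cv2.convertScaleAbs(np.hstack([g(S,345,50),g(T,120,220)]),alpha=1.4,beta=10))
E
```

```text
[[450.9864 137.2265]
 [478.7787  43.2071]]
[[142.3096 311.1582]
 [ 83.3693 314.637 ]]
```

View pics/c3.png

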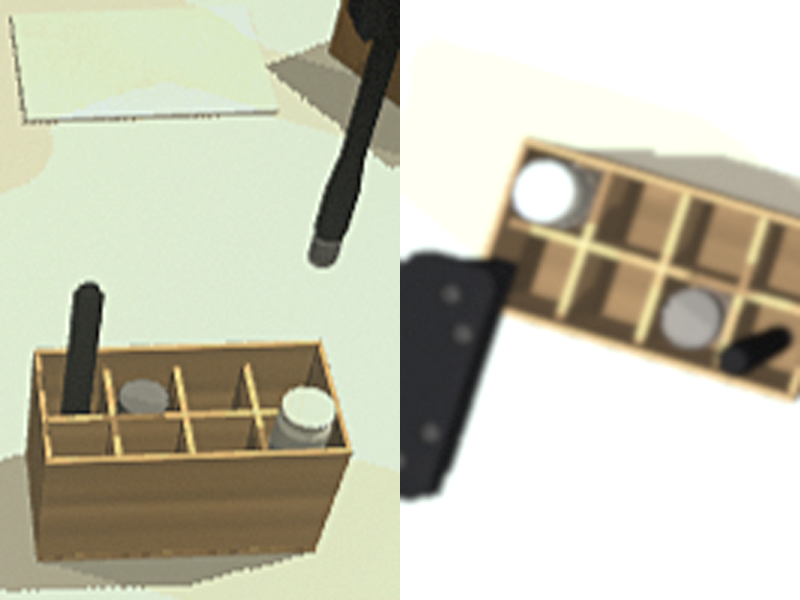

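To row units: 0.025 m is 0.0333, 0.015 m is 0.02.

>>> drive_effector(
  ticks=[
    [[0, -0.002, 0.0333], 0, 0],
    [[0, 0, 0.0333], 0, 0],
    [[0, 0, 0.0333], 0, 0],
    [[0, 0, 0.0333], 0, 0],
    [[0, 0, 0.0333], 0, 0],
    [[0, 0, 0.0333], 0, 0],
    [[0, 0, 0.02], 0, 0],
    [[0, 0, 0.0133], 0, 0],
    [[0, 0, 0.004], 0, 0],
    [[0, 0, 0.0027], 0, 0],
    [[0, 0, 0], 0, 0],
  ],
)

```text
clock: 7.65
position: [0.54, 0.2403, 0.1773]
ee_rot: [[-0.957, 0.289, 0.001], [0.289, 0.957, 0.0], [-0.001, 0.0, -1.0]]
contact_force: [-0.1, 0.9, 0.2]
finger_gap: 0.128
grasp_force: 20.0
```

To row units: 0.002 m is 0.0027, 0.001 m is 0.0013.

>>> drive_effector(
  ticks=[
    [[0, 0, 0.0027], 0, 0],
    [[0, 0, 0.0027], 0, 0],
    [[0, 0, 0.0013], 0, 0],
    [[0, 0, 0], 0, 0],
  ],
)

```text
clock: 8.05
position: [0.5402, 0.2406, 0.1727]
ee_rot: [[-0.957, 0.289, 0.002], [0.289, 0.957, 0.0], [-0.002, 0.001, -1.0]]
contact_force: [0.3, -1.1, 4.1]
finger_gap: 0.129
grasp_force: 20.0
```

To row units: -0.04 m is -0.0533, -0.03 m is -0.04.

>>> drive_effector(
  ticks=[
    [[0, 0, 0], 0, 0.3],
    [[0, 0, 0], 0, 0.3],
    [[0, 0, 0], 0, 0.4],
    [[0, 0, 0], 0, 0.5],
    [[0, 0, 0], 0, 0.5],
    [[0, 0, 0], 0, 0.5],
    [[0, 0, -0.0267], 0, 0.5],
    [[0, 0, -0.04], 0, 0.8],
    [[0, 0, -0.0533], 0, 1],
    [[0, 0, -0.0533], 0, 1],
    [[0, 0, 0], 0, 1],
  ],
)

```text
clock: 9.15
position: [0.5408, 0.2409, 0.3073]
ee_rot: [[-0.957, 0.288, 0.01], [0.288, 0.957, 0.002], [-0.009, 0.005, -1.0]]
contact_force: [-0.5, -0.6, 0.9]
finger_gap: 0.841
grasp_force: 0.0
```

Run:
```python
from h import *
for n in ['scene','top','wrist']: cv2.imwrite(f'pics/{n}4.png',vision.read_camera(n)[:,:,::-1])
import json
s=readout.read_state();json.dump({'position':list(map(float,s['position'])),'ee_rot':np.array(s['ee_rot']).tolist()},open('w4.json','w'))
S=cv2.imread('pics/scene4.png');W=cv2.imread('pics/wrist4.png')
g=lambda im,x,y:cv2.resize(im[y:y+100,x:x+133],(400,300),interpolation=cv2.INTER_CUBIC)
cv2.imwrite('pics/c4.png',np.vstack([cv2.convertScaleAbs(g(S,345,120),alpha=1.4,beta=10),cv2.resize(W[:300,120:520],(400,300))]))
```

```text
(no output)
```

View pics/c4.png

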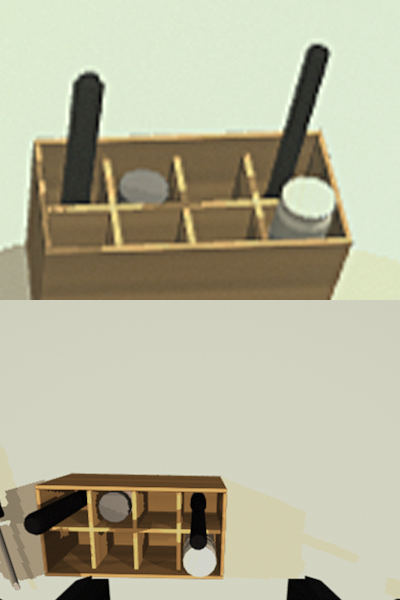

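To row units: -0.04 m is -0.0533, 0.02 m is 0.0267.

>>> drive_effector(
  ticks=[
    [[0.0027, -0.0533, 0], 0, 1],
    [[0.0027, -0.0533, 0.0133], 0, 1],
    [[0.0027, -0.0533, 0.0267], 0, 1],
    [[0.0013, -0.0107, 0.0227], 0, 1],
    [[0, 0, 0], 0, 1],
    [[0, 0, 0], 0, 1],
  ],
)

```text
clock: 9.9
position: [0.4962, 0.1203, 0.2544]
ee_rot: [[-0.957, 0.289, -0.001], [0.289, 0.957, 0.0], [0.001, -0.0, -1.0]]
contact_force: [-0.8, 0.2, 0.3]
finger_gap: 0.999
grasp_force: 0.0
```

```bash
python3 snap.py w5
```

Run:
```python
from h import *;import json
C=cam('wrist',json.load(open('w5.json')))
print(proj(C,[[.4969,.1202,.168],[.4969,.1202,.1]]))
im=cv2.imread('pics/w5.png')[180:330,220:420]
cv2.imwrite('pics/w5c.png',cv2.convertScaleAbs(cv2.resize(im,(800,600),interpolation=cv2.INTER_CUBIC),alpha=1.6,beta=20))
```

```text
9.9 [0.4962 0.1203 0.2544] [[-0.9574  0.2888 -0.0014]
 [ 0.2888  0.9574  0.0002]
 [ 0.0014 -0.0002 -1.    ]] [ 0.0055  0.3196  1.4203  0.0002  1.4031 -1.2724] 0.9992532494695118
[[319.1093 254.3295]
 [318.8774 226.7259]]
```

View pics/w5c.png

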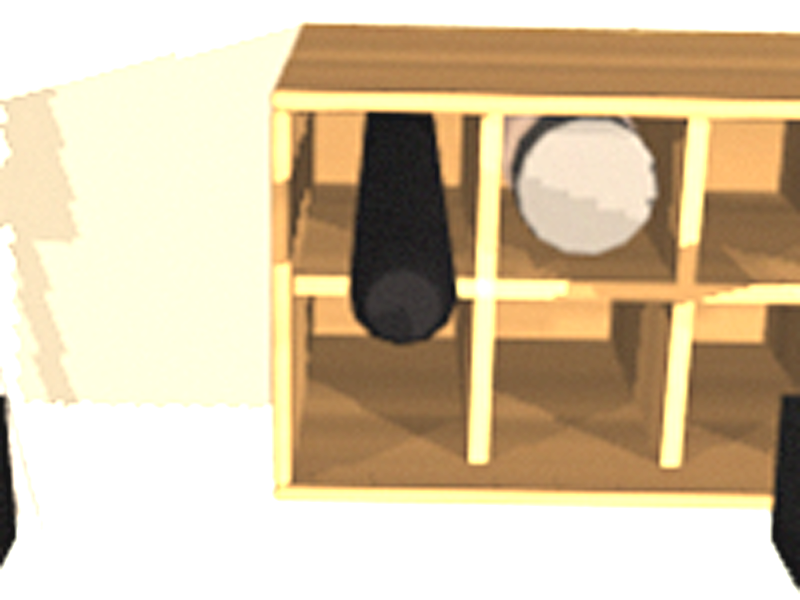

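To row units: 0.035 m is 0.0467, 0.031 m is 0.0413.

>>> drive_effector(
  ticks=[
    [[-0.0013, 0.0007, 0.0467], 0, 1],
    [[0, 0, 0.0467], 0, 1],
    [[0, 0, 0.0413], 0, 1],
    [[0, 0, 0], 0, 1],
    [[0, 0, 0], 0, 0],
    [[0, 0, 0], 0, 0],
    [[0, 0, 0], 0, 0],
    [[0, 0, 0], 0, 0],
    [[0, 0, 0], 0, 0],
    [[0, 0, 0], 0, 0],
  ],
  squeeze=30,
)

```text
clock: 10.95
position: [0.4973, 0.1202, 0.154]
ee_rot: [[-0.957, 0.289, 0.0], [0.289, 0.957, -0.0], [-0.0, 0.0, -1.0]]
contact_force: [-0.5, -0.0, -0.6]
finger_gap: 0.481
grasp_force: 0.0
```

>>> drive_effector(
  ticks=[
    [[0, 0, 0], 0, 0],
    [[0, 0, 0], 0, 0],
    [[0, 0, 0], 0, 0],
    [[0, 0, 0], 0, 0],
    [[0, 0, 0], 0, 0],
    [[0, 0, 0], 0, 0],
  ],
)

```text
clock: 11.55
position: [0.4973, 0.1202, 0.1538]
ee_rot: [[-0.957, 0.289, -0.0], [0.289, 0.957, 0.0], [0.0, 0.0, -1.0]]
contact_force: [-0.5, 0.7, 0.1]
finger_gap: 0.195
grasp_force: 30.0
```

To row units: -0.03 m is -0.04, -0.02 m is -0.0267.

>>> drive_effector(
  ticks=[
    [[0, 0, -0.0133], 0, 0],
    [[0, 0, -0.0267], 0, 0],
    [[0, 0, -0.04], 0, 0],
    [[0, 0, -0.04], 0, 0],
    [[0, 0, -0.04], 0, 0],
    [[0, 0, -0.04], 0, 0],
    [[0, 0, -0.0267], 0, 0],
    [[0, 0, -0.0133], 0, 0],
  ],
)

```text
clock: 12.35
position: [0.4972, 0.1202, 0.336]
ee_rot: [[-0.957, 0.289, 0.003], [0.289, 0.957, -0.0], [-0.003, 0.001, -1.0]]
contact_force: [0.5, 0.3, -2.2]
finger_gap: 0.194
grasp_force: 30.0
```

>>> drive_effector(
  ticks=[
    [[-0.02, -0.0493, 0], 0, 0],
    [[-0.02, -0.0493, 0], 0, 0],
    [[-0.02, -0.0493, 0], 0, 0],
    [[-0.02, -0.0493, 0], 0, 0],
    [[-0.02, -0.0493, 0], 0, 0],
    [[-0.02, -0.0493, 0], 0, 0],
    [[-0.02, -0.0493, 0], 0, 0],
    [[-0.02, -0.0493, 0], 0, 0],
    [[-0.02, -0.0493, 0], 0, 0],
    [[0, 0, 0], 0, 0],
    [[0, 0, 0], 0, 0],
  ],
)

```text
clock: 13.45
position: [0.5301, -0.238, 0.3329]
ee_rot: [[-0.957, 0.29, -0.002], [0.29, 0.957, 0.001], [0.002, 0.001, -1.0]]
contact_force: [0.2, 1.2, -1.0]
finger_gap: 0.197
grasp_force: 30.0
```

```bash
python3 snap.py w6
```

Run:
```python
from h import *;import json
C=cam('wrist',json.load(open('w6.json')))
for n in ['scene','top']: cv2.imwrite(f'pics/{n}6.png',vision.read_camera(n)[:,:,::-1])
p=np.array(json.load(open('w6.json'))['position']);f=p-[0,0,.15]
for n,c in [('wrist',C),('scene',cam('scene')),('top',cam('top'))]: print(n,'foot,conn top,grip',proj(c,[f,f+[0,0,.02],f+[0,0,.12]]).round(1).tolist(),'ring top/upper/lower',proj(c,[[.5305,-.2416,.14],[.5305,-.2416,.133],[.5305,-.2416,.077]]).round(1).tolist())
S=cv2.imread('pics/scene6.png');W=cv2.imread('pics/w6.png')
a=cv2.resize(S[130:280,110:210],(400,600),interpolation=cv2.INTER_CUBIC)
b=cv2.resize(W[120:270,270:370],(400,600),interpolation=cv2.INTER_CUBIC)
cv2.imwrite('pics/c6.png',cv2.convertScaleAbs(np.hstack([a,b]),alpha=1.4,beta=10))
```

```text
13.45 [ 0.5301 -0.238   0.3329] [[-0.9571  0.2899 -0.0016]
 [ 0.2899  0.9571  0.0013]
 [ 0.0019  0.0008 -1.    ]] [-0.6256  0.4017  1.0663  0.0002  1.6757 -1.9023] 0.19660113562375506
wrist foot,conn top,grip [[318.5, 227.4], [318.6, 234.3], [319.1, 292.5]] ring top/upper/lower [[314.8, 216.9], [314.9, 215.2], [315.3, 203.8]]
scene foot,conn top,grip [[164.6, 211.5], [160.6, 203.0], [137.3, 152.9]] ring top/upper/lower [[170.3, 229.4], [171.5, 232.0], [180.8, 251.6]]
top foot,conn top,grip [[482.4, 311.3], [487.6, 311.6], [519.0, 313.6]] ring top/upper/lower [[474.6, 310.3], [473.1, 310.3], [461.6, 309.6]]
```

View pics/c6.png

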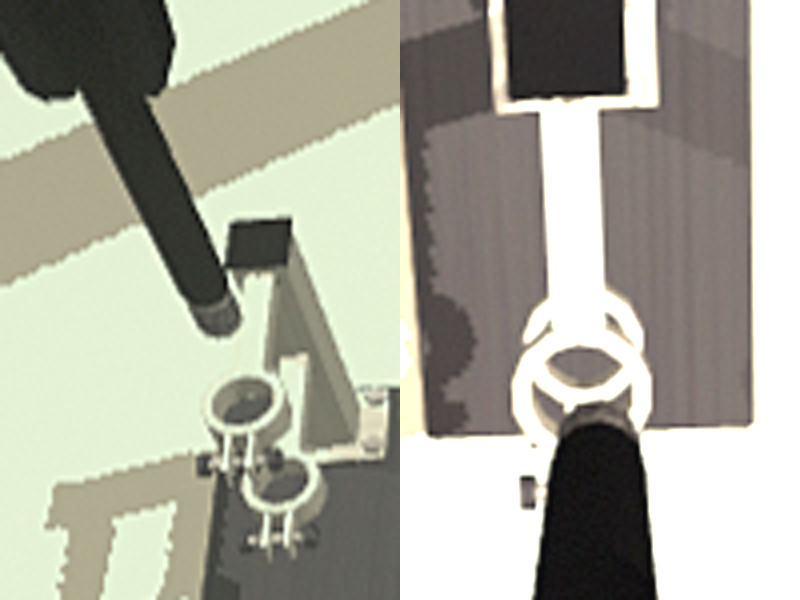

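>>> drive_effector(
  ticks=[
    [[-0.0013, -0.0053, 0], 0, 0],
    [[0, 0, 0.02], 0, 0],
    [[0, 0, 0.02], 0, 0],
    [[0, 0, 0.008], 0, 0],
    [[0, 0, 0.0053], 0, 0],
    [[0, 0, 0.0053], 0, 0],
    [[0, 0, 0.0053], 0, 0],
    [[0, 0, 0], 0, 0],
  ],
)

```text
clock: 14.4
position: [0.5301, -0.2417, 0.2855]
ee_rot: [[-0.957, 0.289, -0.0], [0.289, 0.957, 0.0], [0.0, 0.0, -1.0]]
contact_force: [0.7, 0.0, -1.0]
finger_gap: 0.197
grasp_force: 30.0
```

```bash
python3 snap.py w7
```

Run:
```python
from h import *
cv2.imwrite(f'pics/scene7.png',vision.read_camera('scene')[:,:,::-1])
```

```text
14.4 [ 0.5301 -0.2417  0.2855] [[-0.9575  0.2886 -0.0004]
 [ 0.2886  0.9575  0.0002]
 [ 0.0004  0.0001 -1.    ]] [-0.6308  0.4255  1.1617 -0.0001  1.5549 -1.9088] 0.19655981379868845
```

To row units: 0.01 m is 0.0133, 0.008 m is 0.0107.

>>> drive_effector(
  ticks=[
    [[0, 0, 0.0067], 0, 0],
    [[0, 0, 0.0107], 0, 0],
    [[0, 0, 0.0133], 0, 0],
    [[0, 0, 0.0133], 0, 0],
    [[0, 0, 0.0107], 0, 0],
    [[0, 0, 0], 0, 0],
  ],
)

```text
clock: 15.1
position: [0.5298, -0.2415, 0.2432]
ee_rot: [[-0.957, 0.289, -0.002], [0.289, 0.957, 0.002], [0.003, 0.001, -1.0]]
contact_force: [-0.1, 0.6, -1.8]
finger_gap: 0.191
grasp_force: 30.0
```

Run:
```python
from h import *
S=vision.read_camera('scene')[:,:,::-1];T=vision.read_camera('top')[:,:,::-1];s=readout.read_state();W=vision.read_camera('wrist')[:,:,::-1]
p=np.array(s['position']);f=p-[0,0,.15];print(p,s['contact_force'],proj(cam('scene'),[f,[.5305,-.2416,.084]]))
a=cv2.resize(S[180:280,130:230],(400,400),interpolation=cv2.INTER_CUBIC)
b=cv2.resize(W[170:270,270:370],(400,400),interpolation=cv2.INTER_CUBIC)
cv2.imwrite('pics/c8.png',cv2.convertScaleAbs(np.hstack([a,b]),alpha=1.6,beta=20))
```

```text
[ 0.5303 -0.2418  0.2447] [ 0.1129  1.2219 -1.5128] [[177.8414 245.5889]
 [179.7    249.2867]]
```

View pics/c8.png

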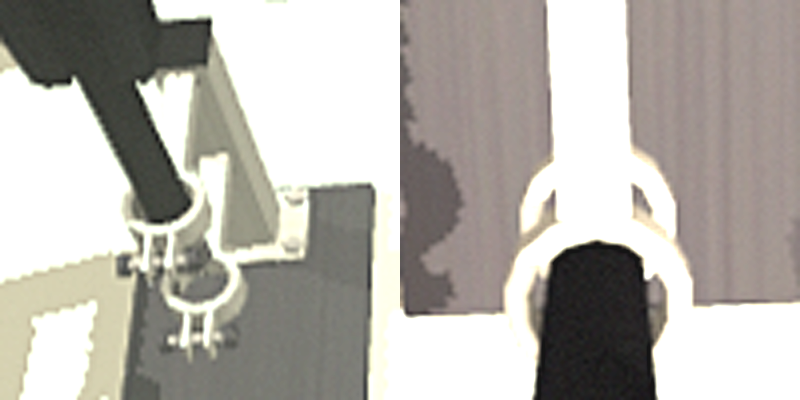

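To row units: 0.005 m is 0.0067.

>>> drive_effector(
  ticks=[
    [[0, 0, 0.0067], 0, 0],
    [[0, 0, 0.0067], 0, 0],
    [[0, 0, 0.0067], 0, 0],
    [[0, 0, 0.0067], 0, 0],
    [[0, 0, 0], 0, 0],
  ],
)

```text
clock: 15.75
position: [0.53, -0.2416, 0.2238]
ee_rot: [[-0.957, 0.289, -0.001], [0.289, 0.957, 0.001], [0.001, 0.001, -1.0]]
contact_force: [0.4, -0.7, -1.2]
finger_gap: 0.196
grasp_force: 30.0
```

Foot at about 74 mm, inside the lower ring, with no contact force; continuing.

To row units: 0.008 m is 0.0107, 0.006 m is 0.008.

>>> drive_effector(
  ticks=[
    [[0, 0, 0.008], 0, 0],
    [[0, 0, 0.0107], 0, 0],
    [[0, 0, 0.0107], 0, 0],
    [[0, 0, 0.0107], 0, 0],
    [[0, 0, 0.008], 0, 0],
    [[0, 0, 0.0053], 0, 0],
    [[0, 0, 0], 0, 0],
    [[0, 0, 0], 0, 0],
    [[0, 0, 0], 0, 0],
  ],
)

```text
clock: 16.65
position: [0.5303, -0.2418, 0.1851]
ee_rot: [[-0.957, 0.289, 0.001], [0.289, 0.957, -0.0], [-0.001, -0.0, -1.0]]
contact_force: [-0.3, -0.5, -1.0]
finger_gap: 0.194
grasp_force: 30.0
```

Run:
```python
from h import *
S=vision.read_camera('scene')[:,:,::-1]
s=readout.read_state()
p=np.array(s['position']);f=p-[0,0,.15];print(p,s['contact_force'],proj(cam('scene'),[f,f+[0,0,.02],f+[0,0,.164]]))
a=cv2.resize(S[180:300,110:250],(700,600),interpolation=cv2.INTER_CUBIC)
cv2.imwrite('pics/c9.png',cv2.convertScaleAbs(a,alpha=1.6,beta=20))
```

```text
[ 0.5303 -0.2418  0.1851] [ 0.0515  0.4209 -1.283 ] [[186.9057 264.728 ]
 [183.9897 258.5812]
 [158.7691 205.4178]]
```

View pics/c9.png

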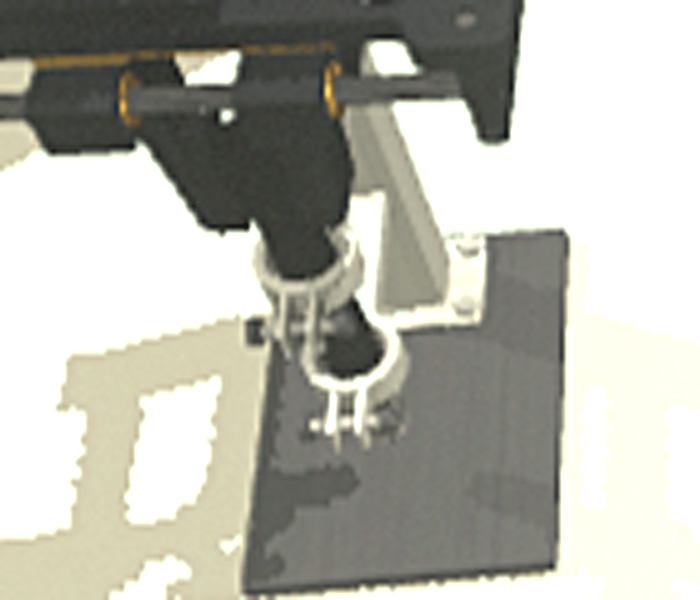

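```bash
python3 -c "
from rig import r, vision, readout
print(r.hand_in())"
```

```text
the job is handed in; nothing more can be done
None
```

The old antenna stands let go in an empty corner cell of the crate, and the new one is held still through both rings with its foot about 42 mm below the lower ring's centre, clear of the plate; handed in at about 17 s, result not reported back.

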